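# Fold back the bifold dust screen at the polishing bench

### The arm

A 6-joint arm with a two-finger parallel gripper is mounted at the origin on the work surface. World frame = base frame: x ahead of the robot, y to its left, z up, the work surface at z = 0. Lengths are in m, angles in rad, forces in N, time in s.
With the tool pointing down it reaches from about 0.225 to 0.875 m from the base axis. Payload 3.4 kg.
Tool frame: the origin (TCP) lies on the centre line of the jaws, within the pads' length; the fingertips stand 8 mm ahead of it and the grasp point (between the pads) lies 11 mm behind it; z points along the fingers, x is the direction in which the jaws open and shut, and the axes are right-handed (so a half turn about z gives the same grasp; the last joint's range is limited). The gripper opens to 85 mm and grips with 20 to 120 N. Pads are 22 mm wide; open, the fingers measure 114 mm over their backs; the gripper's body (76 mm by 85 mm) begins 54 mm behind the grasp point. The pads swing forward as they close: fully open they stand 13 mm farther back than shut.
Start: joints at [-1.386, 0.276, 1.505, -0, 1.361, -0.121], TCP at [0.173, -0.548, 0.239] pointing down, gripper open.
Joint ranges: [-2.89, 2.89], [-0.75, 2.08], [0.22, 2.7], [-1.18, 4.32], [0.11, 2.71], [-2.7, 2.7]. Speed limits (rad/s): [2.57, 2.57, 3.14, 3.14, 3.14, 3.14].

### API

Orientations are given as a rotation vector (axis times angle).
In Python, from station import manip, eyes, job gives the robot as it stands. The module is installed in compiled form; this text tells all that it offers.
- The arm moves only by the shell command python3 -m pendant 'ROWS'. ROWS is JSON, a list of rows, each an object of numbers: "claw": the opening, from -1 (shut) to 1 (fully open); "dx", "dy", "dz": the shift along the world's x, y, z in cm; "yaw": the turn about the world's z in rad. A call has 1 to 20 rows; each row is the pose to reach, as a shift and turn from the pose measured when the call began; what a row does not reach only later rows make up. A row lasts 1/8 s, in which the tool goes at most 62.5 mm and 10.7 degrees, less where a joint would pass 70% of its speed; a pose out of reach is approached as far as the arm can. A call with a gripper value outside its range is refused whole. The fingers move at their own pace and stop on an object; the grip force is fixed at half the most. Time passes only in rows, so rows that repeat a pose let the fingers close. It gives the time, the measured TCP pose, the force and the opening at its end, in the units of the state.
- manip.get_obs(): the state, without advancing time (a new reading comes with each control period).
- eyes.capture(name): name is "scene" or "top" or "wrist"; returns a dict with "pixels" (420x560x3 uint8, red, green, blue), "mtx" (3x3 intrinsics, pixels), "position" and "attitude" of the camera in the world. Camera axes: x right, y down, z forward; pixel columns grow to the right and rows downward; lengths in m; the calibration is good to about 2 mm. A picture is of the moment at which its call begins. There is no depth.
- job.finish_job(): hands the job in, once; it reports no verdict.
The state is a dict: "t": time; "q": joint angles; "qvel": joint speeds; "tau": joint torques, N m; "ee_pos": TCP position; "tcp_rot": TCP orientation; "ft_force": force on the tool from outside, world axes, zero at the start; "torque": the same for the moment, N m; "width": finger opening in m.
Only numpy, scipy, OpenCV 4.12 (cv2) and the standard library are available. Lean on these libraries where they do the work, as an engineer would, in place of code of your own. Each camera call takes 0.05 s, during which the arm holds its last target. There are 200 camera calls.

### The job

The two-panel dust screen in front of the cross slide has to be folded away so that the insert can be polished. Push the screen's free end along its track, all the way to the hinge post, so that the two panels lie flat against each other, then let go. Leave the insert, the lap, the cup and the depth gauge where they are.

Things in the scene. Friction and masses are not known exactly. Their poses are not given: they have to be found in the camera images.
- slide: Dark cast iron cross slide fixed to the bench, casting 150 (x) x 220 (y) mm, grey saddle top 75 mm high, handwheel on its -y end out to y = -179 mm. Origin: centre of its underside; its -x side faces the robot. On that side, 35 mm clear of the casting, a 3 mm high, 30 x 275 mm steel track plate lies along its y at x = -125 mm; the two-panel bifold screen stands over it
- post (a point): Axis of the fixed hinge post (10 mm thick, 106 mm high) at the +y end of the track, at slide x = -125, y = +115 mm, 55 mm above the bench. It carries the inner panel. Both aluminium panels are 8 mm thick, 115 mm between hinge axes, from 9 to 101 mm above the bench
- knuckle (a point): Axis of the upright hinge joining outer and inner panel, 115 mm from the post, 55 mm above the bench. A pin at the outer panel's free end runs in the track: as that end is pushed in the slide's +y direction to the post, the knuckle swings out towards the robot (slide -x)
- bar (a point): Upright round steel pull bar, 14 mm thick, from 8 to 106 mm high, near the outer panel's free end, on its robot-side face, its slide -y side free to push on (a few newtons); the point is its axis, 55 mm high. At the start 160 to 205 mm from the post; fully folded it stands 8 mm to the -y and 19 mm to the -x side of the post axis (slide's axes)
- inner (a joint): Angle of the inner panel about the post, rad: 0 = along the track (screen stretched straight), 1.571 = fully folded, at right angles to the track, pointing to the robot, firm stop. Friction holds it wherever it is left
- outer (a joint): Fold angle between the panels, rad: 0 = stretched in line, 3.142 = flat against each other; always twice the inner angle
- insert: Bright chrome-plated insert, stepped block 60 x 95 x 26 mm, loose on the saddle, its top 101 mm above the bench; origin at the centre of its underside. Leave alone
- lap: Copper polishing lap, 90 mm disc with a central knob handle, 77 mm high, loose on the bench; origin at the centre of its underside. Leave alone
- cup: Clear acrylic cup 72 mm across, 70 mm high, with three orange mounted points standing in it up to 100 mm high; origin at the centre of its underside. Leave alone
- gauge: Squat steel depth gauge, foot 30 x 100 mm with a round dial on top, 87 mm high; origin at the centre of its underside. Leave alone

How it is judged:
At the end, for the whole second after the job is handed in: The two panels are flat against each other (fold angle within 0.12 rad, about 7 degrees, of fully folded, the inner panel within 0.07 rad of square to the track), at rest and released (value of joint outer above 3.02 rad and value of joint inner above 1.5 rad and velocity of joint outer between -0.05 and 0.05 rad/s); the robot touches nothing.
It fails at once if the insert is shifted by more than 15 mm (distance of insert from where it was at the start of the episode above 0.015 m).
It fails at once if the lap, the cup or the gauge is shifted by more than 15 mm (distance of any of lap, cup, gauge from where it was at the start of the episode above 0.015 m).
It also fails if it takes over 32 s, if anything falls off the work surface, if the arm or the gripper's body presses on something with over 40 N, if the wrist force passes 120 N, or if a joint passes its speed limit or range.

## Working session

There is one attempt and no reset: what is moved stays moved. The work goes in short steps, Python scripts to look and compute and a shell command to move; the robot and the scene stay as the last step left them, time stands still between calls to the robot, and variables do not carry over. Pictures are saved under pics/ and viewed, on a budget of 10 in all, crops included, one or two more only if the job needs it, and the job is handed in when it is done.

```bash
mkdir -p pics; python3 - <<'E'
from station import manip, eyes
import cv2,numpy as np
for n in ("scene","top"):
    c=eyes.capture(n); cv2.imwrite(f"pics/{n}0.png",c["pixels"][:,:,::-1]); print(n,c["mtx"],c["position"],c["attitude"])
    np.savez(f"{n}0.npz",**c)
print(manip.get_obs())
E
```

```text
scene [[418.78793679   0.         277.61582459]
 [  0.         418.78793679 205.64259314]
 [  0.           0.           1.        ]] [ 1.22087354 -0.57449548  0.87975725] [-2.17588518 -0.96171738  0.39430824]
top [[511.58842716   0.         283.12530086]
 [  0.         511.58842716 208.62632423]
 [  0.           0.           1.        ]] [0.4430612  0.00951061 1.28818573] [-2.18747148  2.14927844 -0.16843545]
{'t': 0.1, 'q': array([-1.38601990e+00,  2.76538609e-01,  1.50600299e+00, -1.04796883e-05,
        1.36067757e+00, -1.21010177e-01]), 'qvel': array([-0.00093242,  0.00108954, -0.00451004, -0.00034599, -0.00136886,
        0.00116785]), 'tau': array([ 1.03769577e-03, -4.17700052e+01, -2.46405244e+01, -2.67954056e-04,
        5.85230417e-03, -6.93360377e-06]), 'ee_pos': array([ 0.17300295, -0.54788767,  0.23852369]), 'tcp_rot': array([-2.53295922e+00,  1.85654902e+00,  1.87362849e-03]), 'ft_force': array([-0.1539851 , -0.00523756,  1.66884955]), 'torque': array([ 0.00645703, -0.0045531 , -0.03793389]), 'width': 0.08550612999739983}
```

View pics/scene0.png

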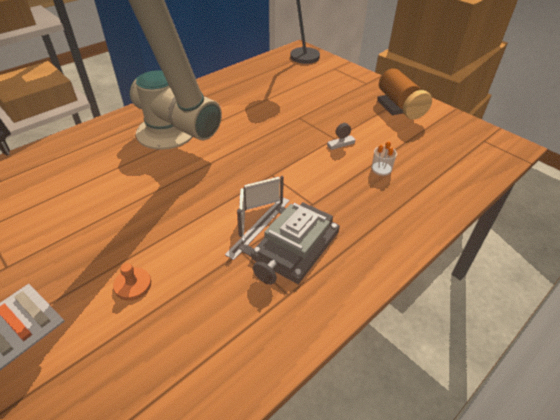

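View pics/top0.png

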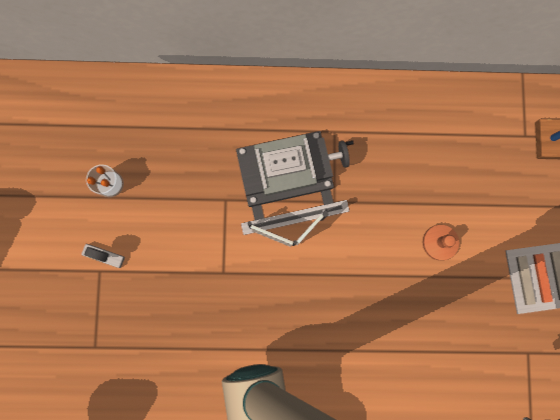

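The top view shows the post at about (247,228), the knuckle at about (295,243), the free end at about (325,213), and the track running right to (348,207). The lap, at (442,242), is well clear. I'll enlarge this area.

```bash
cat > h.py <<'E'
import numpy as np
from scipy.spatial.transform import Rotation as R
def ray(c,uv,z):
    d=R.from_rotvec(c["attitude"]).apply(np.linalg.inv(c["mtx"])@[uv[0],uv[1],1.0]); p=c["position"]
    return p+d*(z-p[2])/d[2]
def proj(c,P):
    q=R.from_rotvec(c["attitude"]).inv().apply(np.array(P)-c["position"]); q=c["mtx"]@q; return q[:2]/q[2]
E
python3 - <<'E'
import cv2,numpy as np
im=cv2.imread("pics/top0.png")[190:260,230:365]
cv2.imwrite("pics/crop0.png",cv2.resize(im,None,fx=5.9,fy=5.9,interpolation=cv2.INTER_CUBIC))
E
```

```text
(no output)
```

View pics/crop0.png

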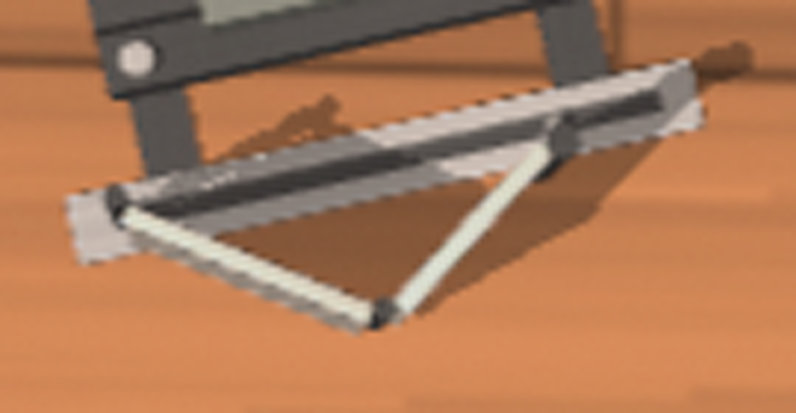

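The post top is at crop (118,200), the knuckle at (380,312) and the free-end bar at about (560,138). The track corners are at (65,198), (85,262), (690,60) and (705,125).

```bash
python3 - <<'E'
from h import *
c=dict(np.load("top0.npz"))
f=lambda x,y,z:ray(c,(230+(x+.5)/5.9-.5,190+(y+.5)/5.9-.5),z)
A,B,C,D=[f(x,y,.003) for x,y in((65,198),(85,262),(690,60),(705,125))]
print("track",(A+B)/2,(C+D)/2,np.linalg.norm((C+D-A-B)/2))
u=(A+B-C-D)[:2];u/=np.linalg.norm(u);print("yaw",np.arctan2(-u[0],u[1]),"y",u)
mid=(A+B+C+D)[:2]/4; print("mid",mid)
ex=np.array([u[1],-u[0]])
P=f(118,200,.106);K=f(380,312,.101);F=f(560,138,.106)
for n,p in(("P",P),("K",K),("F",F)):print(n,p,"rel post slide xy",(p-P)[:2]@ex,(p-P)[:2]@u)
end=P[:2]-.008*u-.019*ex;print("bar end",end)
print("PK",np.linalg.norm((P-K)[:2]),"mid in slide rel post",(mid-P[:2])@ex,(mid-P[:2])@u)
s=dict(np.load("scene0.npz"))
for p in (P,K,F):print(proj(s,p))
im=s["pixels"][165:265,215:350];
import cv2;cv2.imwrite("pics/sc.png",cv2.resize(im[:,:,::-1],None,fx=5.9,fy=5.9,interpolation=cv2.INTER_CUBIC))
E
```

```text
track [0.55537148 0.07692213 0.003     ] [ 0.61976674 -0.18952151  0.003     ] 0.27411487060785067
yaw 0.2371369630166531 y [-0.23492068  0.97201454]
mid [ 0.58756911 -0.05629969]
P [0.55848123 0.0549641  0.106     ] rel post slide xy 0.0 0.0
K [ 0.5166212  -0.04886237  0.101     ] rel post slide xy -0.06507954187708336 -0.09108706144768065
F [ 0.58635355 -0.11897164  0.106     ] rel post slide xy -0.013768799227567442 -0.1756158605892383
bar end [0.54189232 0.0427245 ]
PK 0.11194730695333675 mid in slide rel post 0.0021356766038431846 -0.1149833702997031
[281.02053673 176.10635518]
[243.53266205 186.35541018]
[239.49796038 210.05654997]
```

View pics/sc.png

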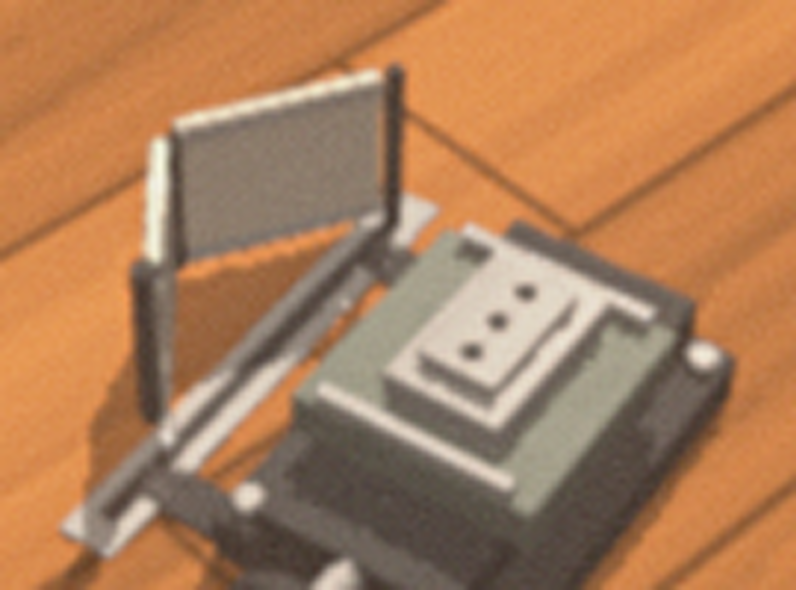

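The scene view agrees with the top-view geometry: the post-to-knuckle distance reads 112 mm against 115, and the bar stands at the near end. I'll push with a shut gripper from the bar's -y side, tool y along the track. First step is the hover at (0.594, -0.168).

```bash
python3 -m pendant '[{"claw":-1,"dx":0,"dy":0,"dz":0,"yaw":0},{"claw":-1,"dx":42.1,"dy":38,"dz":0,"yaw":1.5},{"claw":-1,"dx":42.1,"dy":38,"dz":0,"yaw":1.5},{"claw":-1,"dx":42.1,"dy":38,"dz":0,"yaw":1.5},{"claw":-1,"dx":42.1,"dy":38,"dz":0,"yaw":1.5},{"claw":-1,"dx":42.1,"dy":38,"dz":0,"yaw":1.5},{"claw":-1,"dx":42.1,"dy":38,"dz":0,"yaw":1.5},{"claw":-1,"dx":42.1,"dy":38,"dz":0,"yaw":1.5},{"claw":-1,"dx":42.1,"dy":38,"dz":0,"yaw":1.5},{"claw":-1,"dx":42.1,"dy":38,"dz":0,"yaw":1.5},{"claw":-1,"dx":42.1,"dy":38,"dz":0,"yaw":1.5},{"claw":-1,"dx":42.1,"dy":38,"dz":0,"yaw":1.5},{"claw":-1,"dx":42.1,"dy":38,"dz":0,"yaw":1.5},{"claw":-1,"dx":42.1,"dy":38,"dz":0,"yaw":1.5},{"claw":-1,"dx":42.1,"dy":38,"dz":0,"yaw":1.5}]'
python3 - <<'E'
from station import manip,eyes
import cv2
print(manip.get_obs()["q"])
c=eyes.capture("wrist");cv2.imwrite("pics/w1.png",c["pixels"][:,:,::-1])
import numpy as np;np.savez("w1.npz",**c)
E
```

```text
t: 1.98
ee_pos: [0.5934, -0.1688, 0.2388]
tcp_rot: [3.12, 0.366, -0.002]
ft_force: [0.2, 1.0, 0.9]
width: 0.0002
[-3.89320521e-01  3.40213128e-01  1.41132231e+00 -9.35310746e-04
  1.39122433e+00 -6.22550721e-01]
```

View pics/w1.png

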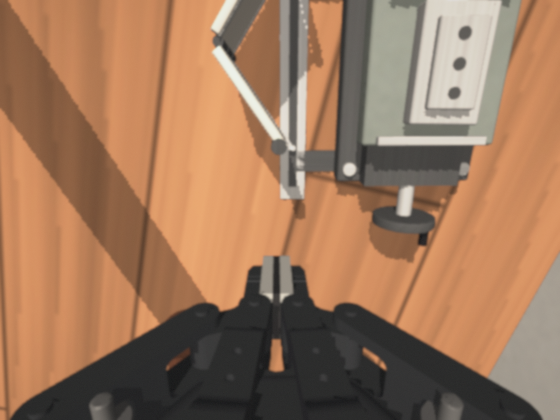

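The wrist view shows the bar at (279,146), in line with the fingertips at (276,270). There is free space between them for the descent.

```bash
python3 - <<'E'
from h import *
c=dict(np.load("w1.npz")); u=np.array([-.2349,.972]);ex=np.array([.972,.2349])
b=ray(c,(279,146),.106);k=ray(c,(226,42),.101);e=np.array([.5934,-.1688])
print(b,k,(b[:2]-e)@ex,(b[:2]-e)@u)
print((ray(c,(281,198),.003)-ray(c,(281,0),.003)), ray(c,(292,198),.003))
E
```

```text
[ 0.58476751 -0.11920621  0.106     ] [ 0.52528629 -0.0510242   0.101     ] 0.00325880247470491 0.05023293802733939
[ 5.03890821e-02 -2.06202208e-01 -5.55111512e-17] [ 0.61886986 -0.18773852  0.003     ]
```

```bash
python3 -m pendant '[{"claw":-1,"dx":0,"dy":0,"dz":-5,"yaw":0},{"claw":-1,"dx":0,"dy":0,"dz":-10,"yaw":0},{"claw":-1,"dx":0,"dy":0,"dz":-15,"yaw":0},{"claw":-1,"dx":0,"dy":0,"dz":-17.5,"yaw":0},{"claw":-1,"dx":0,"dy":0,"dz":-17.5,"yaw":0},{"claw":-1,"dx":0,"dy":0,"dz":-17.5,"yaw":0}]'
```

```text
t: 2.78
ee_pos: [0.5945, -0.1692, 0.065]
tcp_rot: [3.119, 0.366, 0.001]
ft_force: [-2.0, 0.4, 1.0]
width: 0.0001
```

The bar agrees within 2 mm between the views: 50 mm ahead and 3 mm to the side. Contact is expected after about 32 mm, and full travel is about 200 mm. I'll push 180 mm first.

```bash
python3 -m pendant '[{"claw":-1,"dx":-0.28,"dy":1.17,"dz":0,"yaw":0},{"claw":-1,"dx":-0.56,"dy":2.33,"dz":0,"yaw":0},{"claw":-1,"dx":-0.85,"dy":3.5,"dz":0,"yaw":0},{"claw":-1,"dx":-1.13,"dy":4.67,"dz":0,"yaw":0},{"claw":-1,"dx":-1.41,"dy":5.83,"dz":0,"yaw":0},{"claw":-1,"dx":-1.69,"dy":7,"dz":0,"yaw":0},{"claw":-1,"dx":-1.97,"dy":8.16,"dz":0,"yaw":0},{"claw":-1,"dx":-2.26,"dy":9.33,"dz":0,"yaw":0}]'
python3 - <<'E'
from station import eyes
import cv2
c=eyes.capture("wrist");cv2.imwrite("pics/w2.png",c["pixels"][:,:,::-1])
E
```

```text
t: 3.78
ee_pos: [0.5716, -0.075, 0.0649]
tcp_rot: [3.119, 0.366, 0.001]
ft_force: [0.1, -1.6, 0.4]
width: -0.0001
```

View pics/w2.png

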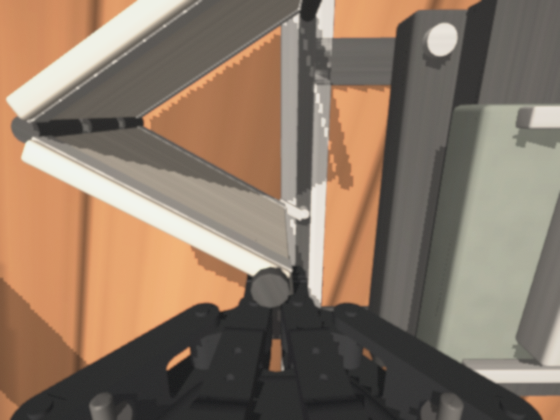

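The bar at (270,287) sits centred on the fingertips and the screen is folding cleanly at about 2 N. About 100 mm remains.

```bash
python3 -m pendant '[{"claw":-1,"dx":-0.3,"dy":1.2,"dz":0,"yaw":0},{"claw":-1,"dx":-0.6,"dy":2.4,"dz":0,"yaw":0},{"claw":-1,"dx":-0.9,"dy":3.6,"dz":0,"yaw":0},{"claw":-1,"dx":-1.15,"dy":4.8,"dz":0,"yaw":0},{"claw":-1,"dx":-1.45,"dy":6,"dz":0,"yaw":0},{"claw":-1,"dx":-1.7,"dy":7,"dz":0,"yaw":0},{"claw":-1,"dx":-1.9,"dy":7.8,"dz":0,"yaw":0},{"claw":-1,"dx":-2.1,"dy":8.6,"dz":0,"yaw":0},{"claw":-1,"dx":-2.15,"dy":8.9,"dz":0,"yaw":0}]'
```

```text
t: 4.95
ee_pos: [0.5491, 0.0161, 0.0648]
tcp_rot: [-3.119, -0.367, 0.001]
ft_force: [-0.3, -0.4, 0.7]
width: 0.0
```

```bash
python3 -m pendant '[{"claw":-1,"dx":-0.07,"dy":0.3,"dz":0,"yaw":0},{"claw":-1,"dx":-0.07,"dy":0.3,"dz":0,"yaw":0}]'
```

```text
t: 5.2
ee_pos: [0.5483, 0.0194, 0.0648]
tcp_rot: [-3.119, -0.367, 0.002]
ft_force: [-0.2, -0.1, 0.3]
width: 0.0002
```

```bash
python3 -m pendant '[{"claw":-1,"dx":-0.07,"dy":0.3,"dz":0,"yaw":0},{"claw":-1,"dx":-0.07,"dy":0.3,"dz":0,"yaw":0}]'
python3 - <<'E'
from station import eyes
import cv2
c=eyes.capture("wrist");cv2.imwrite("pics/w3.png",c["pixels"][:,:,::-1])
E
```

```text
t: 5.45
ee_pos: [0.5476, 0.0225, 0.0648]
tcp_rot: [-3.119, -0.366, 0.002]
ft_force: [0.6, 0.4, -0.5]
width: -0.0001
```

View pics/w3.png

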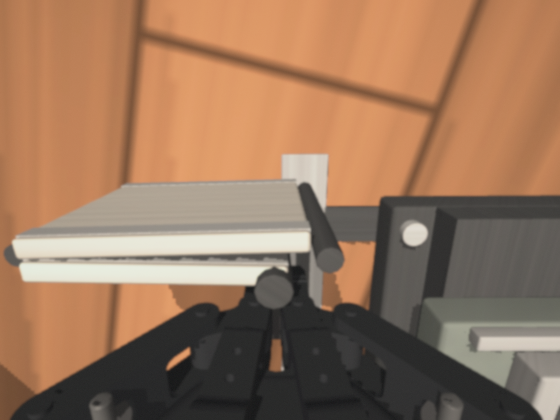

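The panels are nearly parallel, with the bar at (273,288) still on the fingers and no stop force yet. I'll creep on in small steps until the firm stop shows.

```bash
python3 -m pendant '[{"claw":-1,"dx":-0.05,"dy":0.2,"dz":0,"yaw":0},{"claw":-1,"dx":-0.05,"dy":0.2,"dz":0,"yaw":0},{"claw":-1,"dx":-0.05,"dy":0.2,"dz":0,"yaw":0}]'
```

```text
t: 5.88
ee_pos: [0.547, 0.0246, 0.0648]
tcp_rot: [-3.119, -0.366, 0.002]
ft_force: [-0.3, -0.4, 0.2]
width: 0.0
```

```bash
python3 -m pendant '[{"claw":-1,"dx":-0.05,"dy":0.2,"dz":0,"yaw":0},{"claw":-1,"dx":-0.05,"dy":0.2,"dz":0,"yaw":0},{"claw":-1,"dx":-0.05,"dy":0.2,"dz":0,"yaw":0}]'
```

```text
t: 6.25
ee_pos: [0.5464, 0.0267, 0.0647]
tcp_rot: [-3.118, -0.366, 0.002]
ft_force: [0.4, 0.0, -0.3]
width: -0.0002
```

```bash
python3 -m pendant '[{"claw":-1,"dx":-0.05,"dy":0.2,"dz":0,"yaw":0},{"claw":-1,"dx":-0.05,"dy":0.2,"dz":0,"yaw":0},{"claw":-1,"dx":-0.05,"dy":0.2,"dz":0,"yaw":0}]'
```

```text
t: 6.62
ee_pos: [0.5463, 0.0274, 0.0648]
tcp_rot: [3.119, 0.368, -0.001]
ft_force: [0.1, -5.4, -0.3]
width: -0.0001
```

```bash
python3 -m pendant '[{"claw":-1,"dx":-0.05,"dy":0.2,"dz":0,"yaw":0},{"claw":-1,"dx":-0.07,"dy":0.3,"dz":0,"yaw":0},{"claw":-1,"dx":-0.07,"dy":0.3,"dz":0,"yaw":0},{"claw":-1,"dx":-0.07,"dy":0.3,"dz":0,"yaw":0}]'
```

```text
t: 7.12
ee_pos: [0.5464, 0.0275, 0.0649]
tcp_rot: [3.114, 0.37, -0.0]
ft_force: [1.3, -11.2, -1.7]
width: 0.0001
```

The firm stop is reached: 11 N with no further motion. Now I'll back off along -y and rise.

```bash
python3 -m pendant '[{"claw":-1,"dx":0.12,"dy":-0.5,"dz":0,"yaw":0},{"claw":-1,"dx":0.5,"dy":-2,"dz":0,"yaw":0},{"claw":-1,"dx":1,"dy":-4,"dz":0,"yaw":0},{"claw":-1,"dx":1.2,"dy":-5,"dz":0,"yaw":0},{"claw":-1,"dx":1.2,"dy":-5,"dz":5,"yaw":0},{"claw":-1,"dx":1.2,"dy":-5,"dz":10,"yaw":0},{"claw":-1,"dx":1.2,"dy":-5,"dz":15,"yaw":0},{"claw":-1,"dx":1.2,"dy":-7,"dz":18,"yaw":0},{"claw":-1,"dx":1.2,"dy":-7,"dz":18,"yaw":0},{"claw":-1,"dx":1.2,"dy":-7,"dz":18,"yaw":0}]'
python3 - <<'E'
from station import eyes
from h import *
import cv2
c=eyes.capture("wrist");cv2.imwrite("pics/w4.png",c["pixels"][:,:,::-1]);np.savez("w4.npz",**c)
c=eyes.capture("scene");
a=np.load("scene0.npz")["pixels"]
cv2.imwrite("pics/s4.png",np.hstack([cv2.resize(x[100:310,90:430,::-1],None,fx=1.17,fy=1.17) for x in(a,c["pixels"])]))
E
```

```text
t: 8.38
ee_pos: [0.5576, -0.0425, 0.2438]
tcp_rot: [3.115, 0.369, -0.003]
ft_force: [0.7, 0.9, -0.8]
width: 0.0001
```

View pics/w4.png

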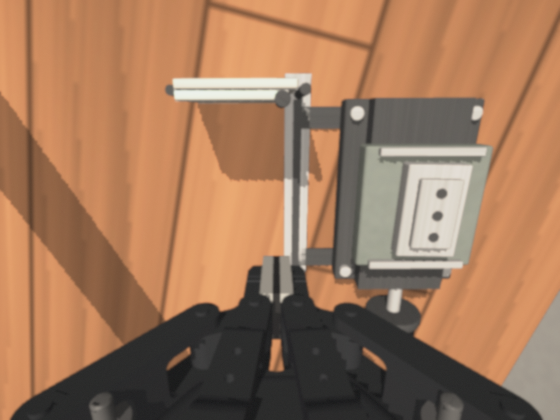

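View pics/s4.png

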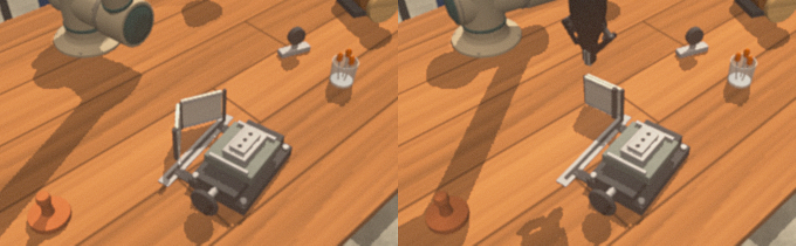

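The panels lie flat together, from (173,90) at the knuckle to (305,89) at the post and square to the track. Nothing else has moved, and the gripper is clear, so I'll hand in.

```bash
python3 - <<'E'
from h import *
from station import job
c=dict(np.load("w4.npz"));u=np.array([-.2349,.972]);ex=np.array([.972,.2349])
k=ray(c,(170,90),.106);p=ray(c,(305,89),.106);d=(k-p)[:2]
print("inner angle ~",np.arctan2(-d@ex,-d@u),np.linalg.norm(d))
job.finish_job()
E
```

```text
inner angle ~ 1.5640607304513885 0.11107494960887
the job is handed in; nothing more can be done
```

I folded the screen fully and handed the job in; the only robot contact was the shut gripper on the pull bar. I pushed the bar along the track to the hinge post, backed off and rose clear, by 8.4 s of the 32 s allowed.

**Fold:** At the end the force rose to 11 N with no further motion, which I took as the firm stop. After release, the wrist view put the inner panel at about 1.564 rad (fully folded is 1.571). The two panels showed parallel and touching. I did not measure the outer fold angle separately.

**Other objects:** In the before-and-after scene pictures the insert, lap, cup and gauge looked unmoved. I compared these by eye only.

**Disagreements:** The post-to-knuckle distance read 111–112 mm from single views against the nominal 115 mm, and the bar position differed by about 2 mm between cameras. Neither affected the result.

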